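# Dress the candle display

### The job

Dress the display: stand the thick round candle flat inside the rim of the plain round dish, the oblong block candle flat inside the oblong tray, and the slim round candle inside the small inner ring of the two-ringed stand, then cover that slim candle with the glass cloche so that it sits flat between the stand's two rings. Set each thing down gently and upright, without dropping it, and do not disturb the gift carton, the white ceramic tree or the small white lantern at the far side.

Things in the scene. Friction and masses are not known exactly. Their poses are not given: they have to be found in the camera images.
- thick_candle: thick round pillar candle, ivory wax, 60 mm diameter, 80 mm high, about 0.2 kg, one short black wick on top; loose, upright. Origin: centre of its underside; z up its axis.
- slim_candle: slim round candle, ivory wax, 40 mm diameter, 65 mm high, about 0.08 kg, one short black wick on top; loose, upright. Origin: centre of its underside; z up its axis.
- block_candle: oblong block candle, ivory wax, 90 mm long (its x) by 40 mm wide (its y), 65 mm high, about 0.22 kg, three short wicks in a row along its top; loose, upright. Origin: centre of its underside; z up.
- cloche: clear glass cover (cloche), round, open below: 96 mm outer, 90 mm inner diameter, 98 mm high to its flat closed top (90 mm free inside); on the middle of the top an upright brass cylinder knob to lift it by, 24 mm diameter, 30 mm high (98 to 128 mm above the origin); about 0.3 kg; loose. Origin: centre of the open lower rim; z up its axis.
- dish: plain round black metal dish for the thick candle, 88 mm outer diameter, one rim 12 mm high and 3 mm thick (82 mm inside), floor 5 mm above the table. Heavy, does not move. Origin: centre of its underside, on the table; z up.
- tray: oblong black metal tray for the block candle, 118 mm long (its x) by 68 mm wide (its y), rim 12 mm high and 3 mm thick (112 by 62 mm inside), floor 3 mm above the table; lies at some yaw. Heavy, does not move. Origin: centre of its underside, on the table; z up.
- stand: two-ringed round black metal stand: 124 mm outer diameter, floor 6 mm above the table, outer rim (116 mm inside) and concentric inner ring (66 mm outside, 60 mm inside), both with tops 12 mm above the table. Slim candle inside the inner ring, cloche's rim on the floor between the rings. Heavy, does not move. Origin: centre of its underside, on the table; z up.
- carton: bystander: black gift carton with a gold patch, 70 by 70 by 110 mm, loose, beyond the work at the far left; leave it alone. Origin: centre of its underside.
- tree: bystander: white ceramic cone tree, 76 mm diameter at the foot, 122 mm high, loose, beyond the work at the far middle; leave it alone. Origin: centre of its underside.
- lantern: bystander: small white lantern with glass sides, 75 by 75 by 113 mm, loose, beyond the work at the far right; leave it alone. Origin: centre of its underside.
Mind the look-alikes: they are no part of the job. What is shaped like the tray but pink or turquoise is not meant.

How it is judged:
By the outcome, as a careful person would: the job done as asked, in the order asked, and still so for the second after the job is handed in, with the robot touching nothing.
It also fails if it takes over 112 s, if anything falls off the work surface, if the arm or the gripper's body presses on something with over 40 N, if the wrist force passes 120 N, or if a joint passes its speed limit or range.

### The arm

A 6-joint arm with a two-finger parallel gripper is mounted at the origin on the work surface. World frame = base frame: x ahead of the robot, y to its left, z up, the work surface at z = 0. Lengths are in mm, angles in degrees, forces in N, time in s.
With the tool pointing down it reaches from about 350 to 950 mm from the base axis. Payload 17.4 kg.
Tool frame: the origin (TCP) lies between the finger pads; the fingertips stand 17 mm ahead of it and the grasp point (between the pads) lies 2 mm behind it (ctrl.tcp_to_tips is the distance from the TCP to the fingertips, in mm); z points along the fingers, y is the direction in which the jaws open and shut (so a half turn about z gives the same grasp; the last joint's range is limited). The gripper opens to 93 mm and grips with 3 to 60 N. Pads are 15 mm wide; open, the fingers measure 128 mm over their backs; the gripper's body (75 mm by 188 mm) begins 65 mm behind the grasp point.
Start: joints at [-70.749, 6.646, 82.598, -0, 90.757, -2.166], TCP at [246.471, -628.398, 200.046] pointing down, gripper open.
Joint ranges: [-162.19, 162.19], [-47.58, 125.68], [4.15, 143.07], [-65.23, 245.23], [0.69, 171.88], [-170.13, 170.13]. Speed limits (degrees/s): [108.29, 108.29, 127.2, 180, 180, 180].

### API

Orientations are given as a 3x3 rotation matrix whose columns are the frame's x, y, z axes.
In Python, from station import ctrl gives the robot as it stands. The module is installed in compiled form; this text tells all that it offers.
- The arm moves only by the tool servo_tool, never from a script. Its argument "increments" is a list of rows, each an object of numbers: "x", "y", "z": the shift along the tool's x, y, z in cm; "rx", "ry", "rz": the turn, a rotation vector about the tool's x, y, z in rad; "jaw": the finger opening in cm, from 0 to 9.3. A call has 1 to 20 rows; each row shifts and turns the commanded pose from where the row before left it, along the tool's axes as they then stand; what a row does not reach is not made up. A row lasts 1/8 s, in which the tool goes at most 62.5 mm and 10.7 degrees, less where a joint would pass 70% of its speed; a pose out of reach is approached as far as the arm can. A call with a gripper value outside its range is refused whole. The fingers move at their own pace and stop on an object; the grip force is fixed at half the most. Time passes only in rows, so rows that do not move let the fingers close. It gives the time, the measured TCP pose, the force and the opening at its end, in the units of the state.
- ctrl.observe(): the state, without advancing time (a new reading comes with each control period).
- ctrl.read_camera(name): name is "scene" or "top"; returns a dict with "image" (480x640x3 uint8, red, green, blue), "K" (3x3 intrinsics, pixels), "k1" (the pictures are not rectified: a ray, as slopes to the right and down, at radius r is drawn at 1 + k1 r^2 times it, then the intrinsics apply), "extrinsics" (4x4, takes a point from camera to world coordinates). Camera axes: x right, y up, looking along -z (the intrinsics and any distortion apply to the point x, -y, -z); pixel columns grow to the right and rows downward; lengths in mm; the calibration is good to about 2 mm. A picture is of the moment at which its call begins. There is no depth.
- ctrl.sign_off(): hands the job in, once; it reports no verdict.
Trained networks look in a picture, given as the dict that the camera call returned (one of the last four; its "shot" number tells which), for a name from the list of things; names that differ only in an ending like _2 or _b are one class to them, and where a whole thing is asked for, a point or a joint stands for the part that bears it (a point fixed in the world has none). Each returns a list of dicts, best first, with "conf" (0 to 1); they miss things now and then, are a little off and sometimes report something else, mostly with a low value. They report only what shows in the picture. A call takes as long as a camera call. They do not tell look-alikes from the thing itself.
- ctrl.trace(picture, target): "pixels" (480x640 bool, what is visible of it) and "bbox" ([centre column, centre row, width, height] in pixels, round what is visible of it).
- ctrl.pinpoint(picture, target): "location" ([column, row] in pixels: a listed point, or the origin of a listed thing).
The state is a dict: "clock": time; "joint_pos": joint angles; "dq": joint speeds; "joint_torque": joint torques, N m; "ee_pos": TCP position; "ee_rot": TCP orientation; "ft_force": force on the tool from outside, world axes, zero at the start; "ft_torque": the same for the moment, N m; "grip_width": opening from 0.0 (shut) to 1.0 (fully open).
Only numpy, scipy, OpenCV 4.12 (cv2) and the standard library are available. Lean on these libraries where they do the work, as an engineer would, in place of code of your own. Each camera call takes 0.05 s, during which the arm holds its last target. There are 200 camera calls.

## Working session

There is one attempt and no reset: what is moved stays moved. The work goes in short steps, Python scripts to look and compute and a tool call to move; the robot and the scene stay as the last step left them, time stands still between calls to the robot, and variables do not carry over. Pictures are saved under pics/ and viewed, about 12 in all and at most 16, crops included, and the job is handed in when it is done.

Besides the shell and the picture viewer there is one more tool, called as name(argument=value, ...), one argument or row to a line, values as JSON. servo_tool: Moves the arm, as the interface text tells. Its arguments: {"type":"object","properties":{"increments":{"type":"array"}},"required":["increments"]}

```bash
mkdir -p pics; cat > h.py <<'E'
import numpy as np, cv2
from station import ctrl
def ray(p,u,v):
    K=p["K"];D=np.array([p["k1"],0,0,0,0.])
    q=cv2.undistortPoints(np.array([[[u,v]]],float),np.array(K,float),D)[0,0]
    E=np.array(p["extrinsics"]);d=E[:3,:3]@np.array([q[0],-q[1],-1.]);return E[:3,3],d
def at(p,u,v,z):
    o,d=ray(p,u,v);return o+d*(z-o[2])/d[2]
def proj(p,X):
    E=np.array(p["extrinsics"]);c=(np.asarray(X,float)-E[:3,3])@E[:3,:3];a,b=c[0]/-c[2],-c[1]/-c[2]
    s=1+p["k1"]*(a*a+b*b);K=p["K"];return np.array([K[0][0]*a*s+K[0][2],K[1][1]*b*s+K[1][2]])
def snap(n,f):
    p=ctrl.read_camera(n);cv2.imwrite("pics/"+f,p["image"][:,:,::-1]);return p
E
python3 - <<'E'
from h import *
for n in("scene","top"):
    p=snap(n,n+"0.png");print(n,np.round(p["extrinsics"],2).tolist(),p["k1"])
    for t in("thick_candle","slim_candle","block_candle","cloche","dish","tray","stand","carton","tree","lantern"):
        for r in ctrl.pinpoint(p,t)[:3]:
            print(t,round(r["conf"],2),np.round(r["location"],1),np.round(at(p,*r["location"],0),1)[:2])
print(ctrl.observe())
E
```

```text
scene [[0.01, -0.72, 0.7, 1309.17], [1.0, 0.01, -0.0, -76.61], [-0.0, 0.7, 0.72, 829.8], [0.0, 0.0, 0.0, 1.0]] -0.007260002566997389
thick_candle 0.82 [496.1 238.4] [520.4 376.4]
slim_candle 0.72 [434.5 220.5] [453.1 233.8]
block_candle 0.72 [294.5 275.4] [ 632.  -128.1]
cloche 0.62 [204.8 239.5] [ 512.1 -357.1]
dish 0.96 [352.4 226.2] [470.7  17.7]
tray 0.84 [144.5 229.3] [ 473.1 -518.9]
tray 0.78 [195.6 193.5] [ 333.5 -411.6]
tray 0.77 [135.  296.1] [ 686.4 -486.3]
stand 0.63 [213.8 303.1] [ 708.3 -305.4]
stand 0.62 [405.6 281. ] [652.7 129. ]
carton 0.71 [488.1 300.9] [711.8 304.1]
tree 0.63 [347.4 331.9] [786.6 -13.1]
lantern 0.7 [212.6 300.9] [ 702.2 -309. ]
top [[-0.03, 0.99, -0.13, 326.16], [-1.0, -0.03, 0.01, -42.12], [0.0, 0.13, 0.99, 1556.8], [0.0, 0.0, 0.0, 1.0]] -0.15203241319346492
thick_candle 0.94 [174.7 253. ] [529.5 369.6]
thick_candle 0.35 [402.3 188.2] [ 703.  -296.8]
slim_candle 0.79 [222.  280.7] [446.1 231.5]
block_candle 0.67 [348.9 209.4] [ 643.5 -138. ]
dish 0.55 [293.2 274.1] [459.9  27.2]
tray 0.92 [444.7 316.3] [ 326.9 -401.4]
tray 0.9 [389.8 341.4] [ 261.
[... 297 characters left out ...]
1.84206917e-03,
        9.07576759e+01, -2.16679638e+00]), 'dq': array([-0.00106162,  0.04954183, -0.0391819 , -0.02059452,  0.03960311,
       -0.0266417 ]), 'joint_torque': array([-8.06472999e-04, -7.21024561e+01, -6.22768092e+01,  7.79422489e-02,
        1.84886745e-02, -3.02895501e-05]), 'ee_pos': array([ 246.47412999, -628.38973992,  200.05349121]), 'ee_rot': array([[ 9.30943793e-01,  3.65162504e-01,  2.48476643e-05],
       [ 3.65162503e-01, -9.30943793e-01,  2.63541957e-05],
       [ 3.27553429e-05, -1.54608396e-05, -9.99999999e-01]]), 'ft_force': array([0.19367808, 0.08343072, 0.31464445]), 'ft_torque': array([-0.00360361, -0.02031276,  0.04223724]), 'grip_width': 1.0001034834606934}
```

View pics/scene0.png

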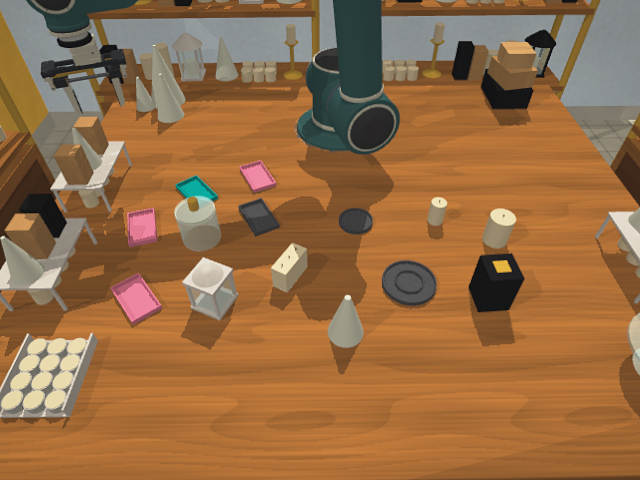

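View pics/top0.png

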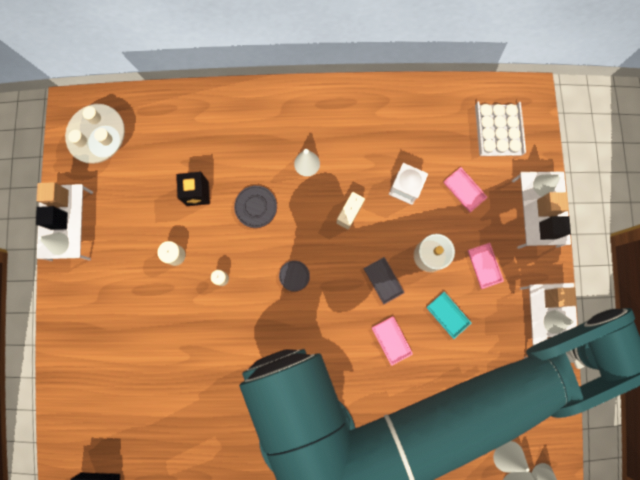

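Scene: black tray at (259,217), dish (355,221), stand (409,283), thick candle (500,228), slim (437,211), block (290,268), cloche (198,222), and pink and turquoise decoys around the black tray. The top view agrees (tray at (384,281)). Next I'll fit the models to the traced masks in both views.

```bash
cat > fit.py <<'E'
from h import *
from scipy.optimize import minimize
def cyl(d,z0,z1):
    a=np.linspace(0,2*np.pi,48,endpoint=False);return np.array([[d/2*np.cos(t),d/2*np.sin(t),z] for z in(z0,z1) for t in a])
def box(l,w,h): return np.array([[i*l/2,j*w/2,z] for i in(-1,1) for j in(-1,1) for z in(0,h)])
M={"thick_candle":[cyl(60,0,80)],"slim_candle":[cyl(40,0,65)],"block_candle":[box(90,40,65)],
"cloche":[cyl(96,0,98),cyl(24,98,128)],"dish":[cyl(88,0,12)],"tray":[box(118,68,12)],"stand":[cyl(124,0,12)]}
def render(p,name,q,z0=0,S=4):
    im=np.zeros((480*S,640*S),np.uint8);c,s=np.cos(q[2]),np.sin(q[2])
    for P in M[name]:
        W=np.c_[P[:,0]*c-P[:,1]*s+q[0],P[:,0]*s+P[:,1]*c+q[1],P[:,2]+z0]
        uv=np.array([proj(p,w) for w in W])
        h=cv2.convexHull(((uv+.5)*S*16-8).astype(np.int32));cv2.fillConvexPoly(im,h,1,shift=4)
    return im
def pick(p,name,guess):
    g=proj(p,[*guess,20]);rs=ctrl.trace(p,name)
    rs=[r for r in rs if np.hypot(*(np.array(r["bbox"][:2])-g))<25]
    return rs[0] if rs else None
def fit(ps,name,g,yaw=0,z0=0,S=4):
    ms=[]
    for p in ps:
        r=pick(p,name,g[:2])
        if r is None: print(name,"missing in a view");continue
        ms.append((p,np.kron(np.array(r["pixels"],np.uint8),np.ones((S,S),np.uint8))))
    sq=name in("block_candle","tray")
    def cost(q,mm=ms):
        q=list(q)+([] if sq else [0]);t=0
        for p,m in mm:
            r=render(p,name,q,z0,S);t+=1-(r&m).sum()/(r|m).sum()
        return t/len(mm)
    out=[]
    for mm in [ms]+([[m] for m in ms] if len(ms)>1 else []):
        best=None
        for y in ([yaw-.5,yaw,yaw+.5] if sq else [0]):
            x0=list(g[:2])+([y] if sq else [])
            sx=np.array([x0]+[[x0[j]+(12 if i<2 else .25)*(i==j) for j in range(len(x0))] for i in range(len(x0))])
            r=minimize(cost,x0,args=(mm,),method="Nelder-Mead",options=dict(initial_simplex=sx,xatol=.1,fatol=1e-4,maxfev=90))
            if best is None or r.fun<best.fun: best=r
        out.append((np.round(best.x,2).tolist(),round(best.fun,3)))
    print(name,out);return out
E
python3 - <<'E'
from fit import *
ps=[ctrl.read_camera("top"),ctrl.read_camera("scene")]
tr=at(ps[0],384,281,5);print(tr)
G={"thick_candle":(525,372),"slim_candle":(449,232),"block_candle":(638,-133),"cloche":(507,-355),"dish":(465,22),"tray":tr[:2],"stand":(655,127)}
for n,g in G.items(): fit(ps,n,g,0.4 if n=="tray" else -0.5)
E
```

```text
[ 432.70950774 -230.60375743    5.        ]
thick_candle [([524.57, 371.65], np.float64(0.085)), ([523.62, 369.49], np.float64(0.098)), ([525.64, 371.25], np.float64(0.06))]
slim_candle [([452.78, 233.99], np.float64(0.134)), ([452.41, 232.05], np.float64(0.133)), ([454.51, 233.75], np.float64(0.121))]
block_candle [([631.1, -138.0, -0.53], np.float64(0.108)), ([633.05, -139.73, -0.51], np.float64(0.134)), ([632.44, -137.55, -0.53], np.float64(0.071))]
cloche [([503.29, -366.52], np.float64(0.041)), ([503.02, -365.89], np.float64(0.048)), ([503.76, -366.57], np.float64(0.031))]
dish [([454.26, 25.42], np.float64(0.053)), ([454.18, 24.57], np.float64(0.03)), ([454.47, 26.46], np.float64(0.058))]
tray [([434.28, -229.13, 0.48], np.float64(0.07)), ([434.8, -230.2, 0.46], np.float64(0.051)), ([434.6, -228.01, 0.47], np.float64(0.075))]
stand [([658.1, 133.66], np.float64(0.041)), ([658.7, 132.72], np.float64(0.031)), ([657.87, 134.85], np.float64(0.037))]
```

Fits from the two views agree within about 2 mm, and every fit has about 10 mm of clearance. I'll turn the tool to align with the world axes and go above the thick candle.

servo_tool(
  increments=[
    {"rz":0.1246,"jaw":9.3},
    {"rz":0.1246},
    {"rz":0.1246},
    {"x":0.7,"y":-2.5},
    {"x":1.39,"y":-5},
    {"x":1.39,"y":-5},
    {"x":1.39,"y":-5},
    {"x":1.39,"y":-5},
    {"x":1.39,"y":-5},
    {"x":1.39,"y":-5},
    {"x":1.39,"y":-5},
    {"x":1.39,"y":-5},
    {"x":1.39,"y":-5},
    {"x":1.39,"y":-5},
    {"x":1.39,"y":-5},
    {"x":1.39,"y":-5},
    {"x":1.39,"y":-5},
    {"x":1.39,"y":-5},
    {"x":1.39,"y":-5},
    {"x":1.39,"y":-5},
  ],
)

```text
$.increments[0]: bad value
```

servo_tool(
  increments=[
    {"rz":0.1246},
    {"rz":0.1246},
    {"rz":0.1246},
    {"x":0.7,"y":-2.5},
    {"x":1.39,"y":-5},
    {"x":1.39,"y":-5},
    {"x":1.39,"y":-5},
    {"x":1.39,"y":-5},
    {"x":1.39,"y":-5},
    {"x":1.39,"y":-5},
    {"x":1.39,"y":-5},
    {"x":1.39,"y":-5},
    {"x":1.39,"y":-5},
    {"x":1.39,"y":-5},
    {"x":1.39,"y":-5},
    {"x":1.39,"y":-5},
    {"x":1.39,"y":-5},
    {"x":1.39,"y":-5},
    {"x":1.39,"y":-5},
    {"x":1.39,"y":-5},
  ],
)

```text
$.increments[0]: bad value
```

servo_tool(
  increments=[
    {"x":0,"y":0,"z":0,"rx":0,"ry":0,"rz":0.1246,"jaw":9.3},
  ],
)

```text
clock: 2.02
ee_pos: [246.5, -628.4, 200.0]
ee_rot: [[0.97, 0.245, -0.0], [0.245, -0.97, 0.0], [0.0, -0.0, -1.0]]
ft_force: [-0.0, 0.6, 0.5]
grip_width: 1.0
```

servo_tool(
  increments=[
    {"x":0,"y":0,"z":0,"rx":0,"ry":0,"rz":0.1246,"jaw":9.3},
    {"x":0,"y":0,"z":0,"rx":0,"ry":0,"rz":0.1246,"jaw":9.3},
    {"x":0.7,"y":-2.5,"z":0,"rx":0,"ry":0,"rz":0,"jaw":9.3},
    {"x":1.5,"y":-5.4,"z":0,"rx":0,"ry":0,"rz":0,"jaw":9.3},
    {"x":1.5,"y":-5.4,"z":0,"rx":0,"ry":0,"rz":0,"jaw":9.3},
    {"x":1.5,"y":-5.4,"z":0,"rx":0,"ry":0,"rz":0,"jaw":9.3},
    {"x":1.5,"y":-5.4,"z":0,"rx":0,"ry":0,"rz":0,"jaw":9.3},
    {"x":1.5,"y":-5.4,"z":0,"rx":0,"ry":0,"rz":0,"jaw":9.3},
    {"x":1.5,"y":-5.4,"z":0,"rx":0,"ry":0,"rz":0,"jaw":9.3},
    {"x":1.5,"y":-5.4,"z":0,"rx":0,"ry":0,"rz":0,"jaw":9.3},
    {"x":1.5,"y":-5.4,"z":0,"rx":0,"ry":0,"rz":0,"jaw":9.3},
    {"x":1.5,"y":-5.4,"z":0,"rx":0,"ry":0,"rz":0,"jaw":9.3},
    {"x":1.5,"y":-5.4,"z":0,"rx":0,"ry":0,"rz":0,"jaw":9.3},
    {"x":1.5,"y":-5.4,"z":0,"rx":0,"ry":0,"rz":0,"jaw":9.3},
    {"x":1.5,"y":-5.4,"z":0,"rx":0,"ry":0,"rz":0,"jaw":9.3},
    {"x":1.5,"y":-5.4,"z":0,"rx":0,"ry":0,"rz":0,"jaw":9.3},
    {"x":1.5,"y":-5.4,"z":0,"rx":0,"ry":0,"rz":0,"jaw":9.3},
    {"x":1.5,"y":-5.4,"z":0,"rx":0,"ry":0,"rz":0,"jaw":9.3},
    {"x":1.5,"y":-5.4,"z":0,"rx":0,"ry":0,"rz":0,"jaw":9.3},
    {"x":1.5,"y":-5.4,"z":0,"rx":0,"ry":0,"rz":0,"jaw":9.3},
  ],
)

```text
clock: 4.53
ee_pos: [508.7, 316.6, 200.1]
ee_rot: [[1.0, 0.0, 0.0], [0.0, -1.0, 0.0], [0.0, -0.0, -1.0]]
ft_force: [0.5, -0.6, 1.2]
grip_width: 0.998
```

servo_tool(
  increments=[
    {"x":1.6,"y":-5.5,"z":0,"rx":0,"ry":0,"rz":0,"jaw":9.3},
    {"x":0,"y":0,"z":4,"rx":0,"ry":0,"rz":0,"jaw":9.3},
    {"x":0,"y":0,"z":4,"rx":0,"ry":0,"rz":0,"jaw":9.3},
    {"x":0,"y":0,"z":0,"rx":0,"ry":0,"rz":0,"jaw":9.3},
  ],
)

```text
clock: 5.03
ee_pos: [523.2, 368.9, 117.1]
ee_rot: [[1.0, 0.0, -0.004], [0.0, -1.0, -0.003], [-0.004, 0.003, -1.0]]
ft_force: [-0.2, -0.5, 0.5]
grip_width: 1.001
```

```bash
python3 - <<'E'
from h import *
p=snap("scene","s1.png");im=cv2.resize(p["image"][120:280,400:600,::-1],None,fx=3,fy=3);cv2.imwrite("pics/s1c.png",im);print(ctrl.observe()["ee_pos"])
E
```

```text
[524.16956806 369.37279626 119.85986737]
```

View pics/s1c.png

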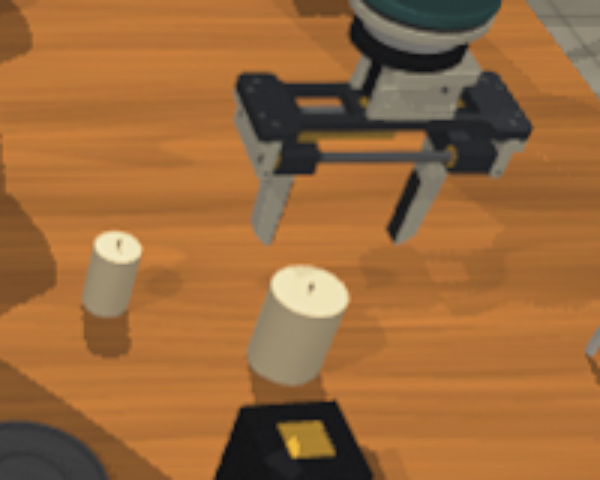

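```bash
python3 - <<'E'
from h import *
p=ctrl.read_camera("scene")
for X in([524,369,103],[524,369+46,103],[524,369-46,103],[524.6,371.6,80]): print(proj(p,X))
E
```

```text
[505.39413672 209.19842238]
[524.86942541 208.97833375]
[485.89559245 209.41941025]
[503.77218346 216.47475016]
```

The tips appear at about (510,200), against (505,209) projected. I'll check this now that the arm has settled, in both cameras.

```bash
python3 - <<'E'
from h import *
out=[]
o=ctrl.observe();print(o["ee_pos"],o["joint_pos"]);c=o["ee_pos"]
for n in("scene","top"):
    p=ctrl.read_camera(n);im=p["image"][:,:,::-1].copy()
    g=proj(p,c).astype(int);x0,y0=g[0]-50,g[1]-50
    im=cv2.resize(im[y0:y0+110,x0:x0+100],None,fx=4,fy=4)
    for d in(-46,46):
        for z in(-17,):
            u=(proj(p,c+[0,d,z])-[x0,y0]+.5)*4;cv2.circle(im,tuple(u.astype(int)),3,(0,0,255),-1)
    u=(proj(p,[524.6,371.6,80])-[x0,y0]+.5)*4;cv2.circle(im,tuple(u.astype(int)),3,(0,255,0),-1)
    out.append(im)
cv2.imwrite("pics/s2.png",np.hstack(out))
E
```

```text
[524.78490428 369.73210009 121.50530714] [3.28886844e+01 4.32553407e+00 9.24040779e+01 2.03974017e-03
 8.32196293e+01 1.22895409e+02]
```

View pics/s2.png

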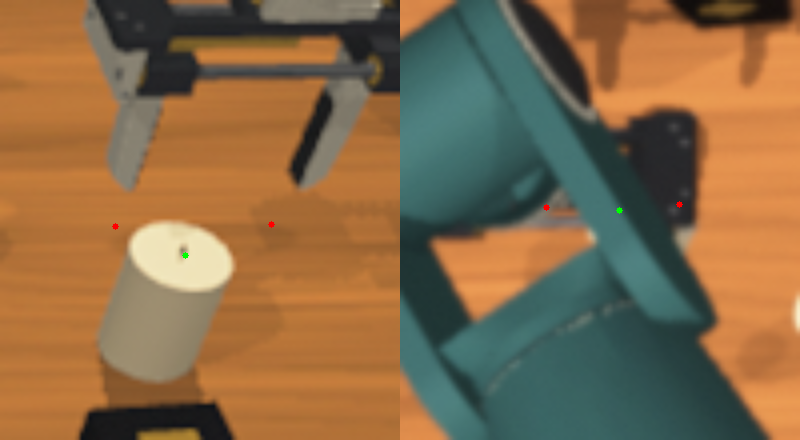

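```bash
python3 - <<'E'
from h import *
P={n:ctrl.read_camera(n) for n in("scene","top")}
im=cv2.imread("pics/scene0.png");c=np.array([246.47,-628.39,200.05]);y=np.array([.365,-.931,0])
a=cv2.resize(im[0:140,20:160],None,fx=4,fy=4)
for d in(-46.5,46.5,-64,64):
    u=(proj(P["scene"],c+d*y-[0,0,17])-[20,0]+.5)*4;cv2.circle(a,tuple(u.astype(int)),3,(0,0,255),-1);print(u)
c=ctrl.observe()["ee_pos"];b=P["top"]["image"][:,:,::-1]
g=proj(P["top"],c).astype(int);x0,y0=g[0]-30,g[1]-70
b=cv2.resize(b[y0:y0+140,x0:x0+60],None,fx=4,fy=4)
for z in(-17,65,120):
  for d in(-94,):
    for e in(-37,37):
      u=(proj(P["top"],c+[e,d,z])-[x0,y0]+.5)*4;cv2.circle(b,tuple(u.astype(int)),3,(0,0,255) if z>0 else (255,0,0),-1)
cv2.imwrite("pics/s3.png",np.hstack([a,b]))
E
```

```text
[417.58858207 467.75558291]
[270.38754915 497.16060122]
[444.66050985 462.35450155]
[242.04669091 502.82922343]
```

View pics/s3.png

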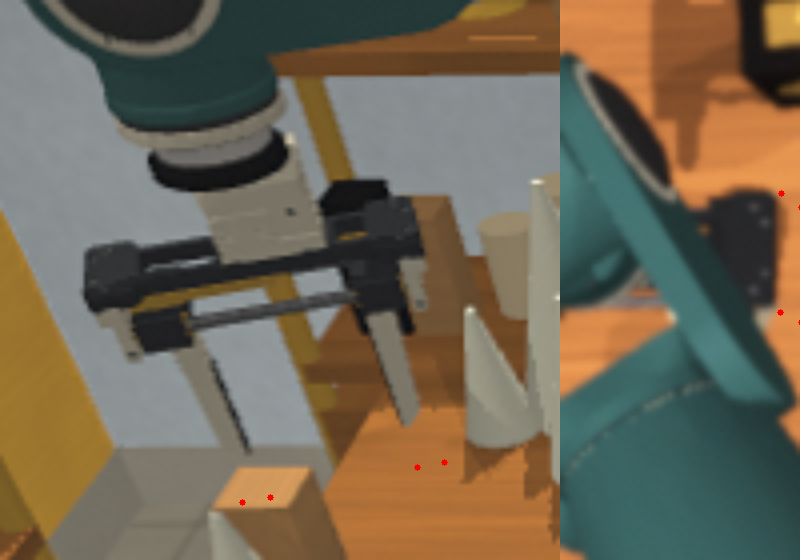

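The top view agrees with the reported x and y, but in the scene view the gripper looks about 30 mm higher than reported. I'll descend part way and compare it directly against the candle.

servo_tool(
  increments=[
    {"x":0,"y":-0.2,"z":3,"rx":0,"ry":0,"rz":0,"jaw":9.3},
    {"x":0,"y":0,"z":3,"rx":0,"ry":0,"rz":0,"jaw":9.3},
    {"x":0,"y":0,"z":0,"rx":0,"ry":0,"rz":0,"jaw":9.3},
    {"x":0,"y":0,"z":0,"rx":0,"ry":0,"rz":0,"jaw":9.3},
  ],
)

```text
clock: 5.82
ee_pos: [525.1, 372.0, 62.0]
ee_rot: [[1.0, -0.0, 0.002], [-0.0, -1.0, 0.001], [0.002, -0.001, -1.0]]
ft_force: [-0.4, 0.5, -0.1]
grip_width: 0.998
```

```bash
python3 - <<'E'
from h import *
o=ctrl.observe();c=o["ee_pos"];print(c,ctrl.tcp_to_tips,o["ft_force"])
p=ctrl.read_camera("scene");im=p["image"][:,:,::-1].copy()
x0,y0=440,140
im=cv2.resize(im[y0:y0+120,x0:x0+130],None,fx=5,fy=5)
for d in(-46.5,46.5):
  for z in (-17,15):
    u=(proj(p,c+[0,d,z])-[x0,y0]+.5)*5;cv2.circle(im,tuple(u.astype(int)),3,(0,0,255),-1)
cv2.imwrite("pics/s4.png",im)
E
```

```text
[525.12194214 371.96104613  61.96860785] 17.0 [-0.35478728  0.45927173 -0.12180199]
```

View pics/s4.png

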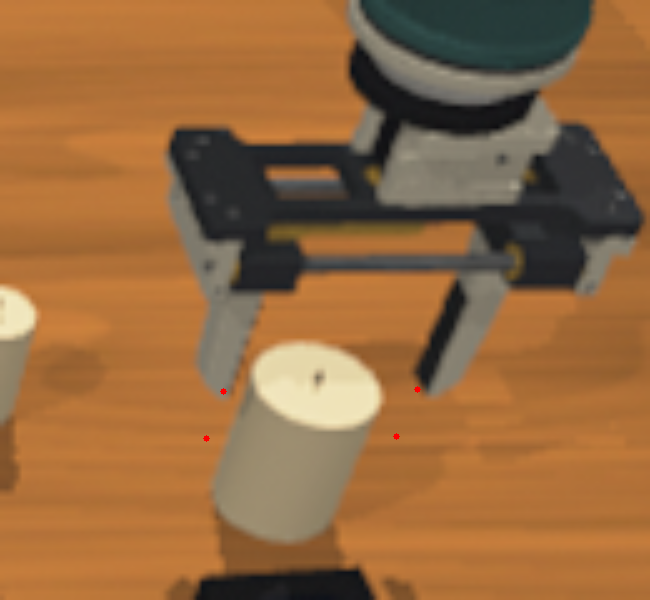

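In the image the tips are about 15 mm above the reported TCP, roughly 32 mm higher than the spec implies, and the gripper is centred on the candle. Reported z = 24 is safe on either reading, with tips above the table, so I'll descend there, close and lift slightly.

servo_tool(
  increments=[
    {"x":0,"y":0,"z":2,"rx":0,"ry":0,"rz":0,"jaw":9.3},
    {"x":0,"y":0,"z":1.8,"rx":0,"ry":0,"rz":0,"jaw":9.3},
    {"x":0,"y":0,"z":0,"rx":0,"ry":0,"rz":0,"jaw":9.3},
    {"x":0,"y":0,"z":0,"rx":0,"ry":0,"rz":0,"jaw":4},
    {"x":0,"y":0,"z":0,"rx":0,"ry":0,"rz":0,"jaw":4},
    {"x":0,"y":0,"z":0,"rx":0,"ry":0,"rz":0,"jaw":4},
    {"x":0,"y":0,"z":0,"rx":0,"ry":0,"rz":0,"jaw":4},
    {"x":0,"y":0,"z":0,"rx":0,"ry":0,"rz":0,"jaw":4},
    {"x":0,"y":0,"z":0,"rx":0,"ry":0,"rz":0,"jaw":4},
  ],
)

```text
clock: 7.0
ee_pos: [524.6, 371.6, 22.4]
ee_rot: [[1.0, -0.0, 0.0], [-0.0, -1.0, 0.0], [0.0, -0.0, -1.0]]
ft_force: [-0.8, -3.0, 5.6]
grip_width: 0.642
```

```bash
python3 - <<'E'
from h import *
o=ctrl.observe();c=o["ee_pos"];print(c,o["grip_width"]*93,o["ft_force"])
p=ctrl.read_camera("scene");im=p["image"][:,:,::-1].copy()
x0,y0=440,140
im=cv2.resize(im[y0:y0+120,x0:x0+130],None,fx=5,fy=5)
for d in(-30,30):
  for z in (-17,15):
    u=(proj(p,c+[0,d,z])-[x0,y0]+.5)*5;cv2.circle(im,tuple(u.astype(int)),3,(0,0,255),-1)
cv2.imwrite("pics/s5.png",im)
E
```

```text
[524.62228254 371.55136358  22.39069095] 59.73021105372937 [-0.81148862 -3.04866143  5.63766483]
```

View pics/s5.png

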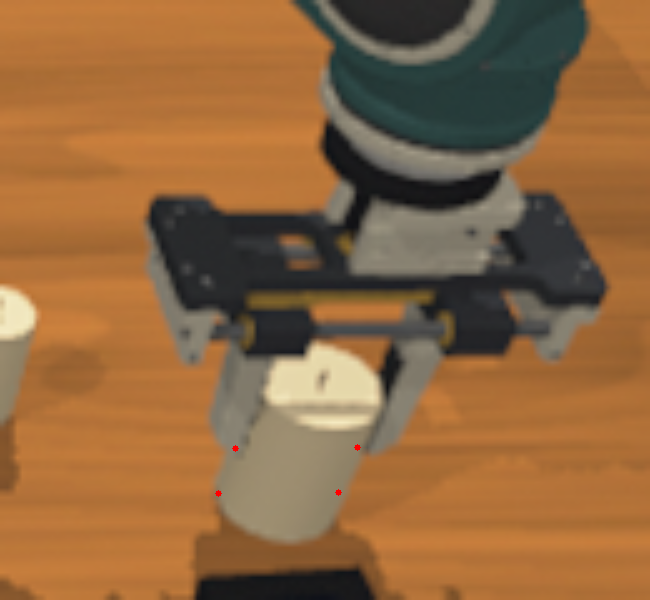

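Gripped at 59.7 mm, matching the 60 mm candle; tips are visibly about 37 mm above the table. Lift and carry to the dish.

servo_tool(
  increments=[
    {"x":0,"y":0,"z":-1,"rx":0,"ry":0,"rz":0,"jaw":4},
    {"x":0,"y":0,"z":-2.5,"rx":0,"ry":0,"rz":0,"jaw":4},
    {"x":0,"y":0,"z":-3,"rx":0,"ry":0,"rz":0,"jaw":4},
    {"x":0,"y":0,"z":-3,"rx":0,"ry":0,"rz":0,"jaw":4},
    {"x":0,"y":0,"z":-1.5,"rx":0,"ry":0,"rz":0,"jaw":4},
    {"x":-0.4,"y":2,"z":0,"rx":0,"ry":0,"rz":0,"jaw":4},
    {"x":-0.7,"y":3.5,"z":0,"rx":0,"ry":0,"rz":0,"jaw":4},
    {"x":-0.9,"y":4.5,"z":0,"rx":0,"ry":0,"rz":0,"jaw":4},
    {"x":-0.9,"y":4.5,"z":0,"rx":0,"ry":0,"rz":0,"jaw":4},
    {"x":-0.9,"y":4.5,"z":0,"rx":0,"ry":0,"rz":0,"jaw":4},
    {"x":-0.9,"y":4.5,"z":0,"rx":0,"ry":0,"rz":0,"jaw":4},
    {"x":-0.9,"y":4.5,"z":0,"rx":0,"ry":0,"rz":0,"jaw":4},
    {"x":-0.7,"y":3.5,"z":0,"rx":0,"ry":0,"rz":0,"jaw":4},
    {"x":-0.4,"y":2,"z":0,"rx":0,"ry":0,"rz":0,"jaw":4},
    {"x":-0.3,"y":1.1,"z":0,"rx":0,"ry":0,"rz":0,"jaw":4},
    {"x":0,"y":0,"z":0,"rx":0,"ry":0,"rz":0,"jaw":4},
    {"x":0,"y":0,"z":0,"rx":0,"ry":0,"rz":0,"jaw":4},
  ],
)

```text
clock: 9.18
ee_pos: [454.4, 26.1, 131.8]
ee_rot: [[1.0, 0.0, -0.0], [0.0, -1.0, 0.0], [-0.0, -0.0, -1.0]]
ft_force: [0.0, -0.3, -0.8]
grip_width: 0.643
```

servo_tool(
  increments=[
    {"x":0,"y":0.1,"z":2,"rx":0,"ry":0,"rz":0,"jaw":4},
    {"x":0,"y":0,"z":3,"rx":0,"ry":0,"rz":0,"jaw":4},
    {"x":0,"y":0,"z":2.5,"rx":0,"ry":0,"rz":0,"jaw":4},
    {"x":0,"y":0,"z":1.5,"rx":0,"ry":0,"rz":0,"jaw":4},
    {"x":0,"y":0,"z":0.8,"rx":0,"ry":0,"rz":0,"jaw":4},
    {"x":0,"y":0,"z":0.3,"rx":0,"ry":0,"rz":0,"jaw":4},
    {"x":0,"y":0,"z":0,"rx":0,"ry":0,"rz":0,"jaw":4},
    {"x":0,"y":0,"z":0,"rx":0,"ry":0,"rz":0,"jaw":4},
  ],
)

```text
clock: 10.18
ee_pos: [454.8, 24.6, 31.7]
ee_rot: [[1.0, -0.0, 0.001], [-0.0, -1.0, 0.0], [0.001, -0.0, -1.0]]
ft_force: [0.7, 0.4, -1.7]
grip_width: 0.646
```

```bash
python3 - <<'E'
from h import *
o=ctrl.observe();c=o["ee_pos"];print(c,o["grip_width"]*93,o["ft_force"])
p=ctrl.read_camera("scene");im=p["image"][:,:,::-1].copy()
x0,y0=290,120
cv2.imwrite("pics/s6.png",cv2.resize(im[y0:y0+120,x0:x0+130],None,fx=5,fy=5))
E
```

```text
[454.82860834  24.598334    31.6871283 ] 60.063615249270434 [ 0.68043025  0.40343282 -1.74468149]
```

View pics/s6.png

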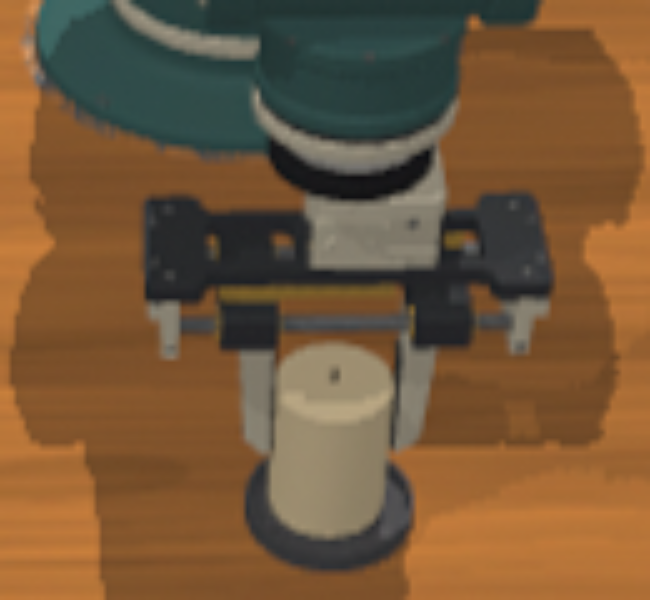

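The candle is over the dish, just clear of the floor. Lower in small steps to contact.

servo_tool(
  increments=[
    {"x":0,"y":0,"z":0.15,"rx":0,"ry":0,"rz":0,"jaw":4},
    {"x":0,"y":0,"z":0.1,"rx":0,"ry":0,"rz":0,"jaw":4},
    {"x":0,"y":0,"z":0.1,"rx":0,"ry":0,"rz":0,"jaw":4},
    {"x":0,"y":0,"z":0,"rx":0,"ry":0,"rz":0,"jaw":4},
    {"x":0,"y":0,"z":0,"rx":0,"ry":0,"rz":0,"jaw":4},
  ],
)

```text
clock: 10.85
ee_pos: [454.5, 24.6, 27.5]
ee_rot: [[1.0, 0.0, -0.0], [0.0, -1.0, 0.0], [-0.0, -0.0, -1.0]]
ft_force: [-0.0, -0.2, -1.0]
grip_width: 0.639
```

servo_tool(
  increments=[
    {"x":0,"y":0,"z":0.05,"rx":0,"ry":0,"rz":0,"jaw":4},
    {"x":0,"y":0,"z":0,"rx":0,"ry":0,"rz":0,"jaw":4},
    {"x":0,"y":0,"z":0,"rx":0,"ry":0,"rz":0,"jaw":4},
  ],
)

```text
clock: 11.22
ee_pos: [454.6, 24.6, 27.4]
ee_rot: [[1.0, -0.0, 0.0], [-0.0, -1.0, 0.0], [0.0, -0.0, -1.0]]
ft_force: [-4.5, 0.1, 4.9]
grip_width: 0.642
```

Contact at z = 27.4, as predicted. Release, rise, and go above the block candle.

servo_tool(
  increments=[
    {"x":0,"y":0,"z":0,"rx":0,"ry":0,"rz":0,"jaw":7},
    {"x":0,"y":0,"z":0,"rx":0,"ry":0,"rz":0,"jaw":9.3},
    {"x":0,"y":0,"z":0,"rx":0,"ry":0,"rz":0,"jaw":9.3},
    {"x":0,"y":0,"z":0,"rx":0,"ry":0,"rz":0,"jaw":9.3},
    {"x":0,"y":0,"z":0,"rx":0,"ry":0,"rz":0,"jaw":9.3},
    {"x":0,"y":0,"z":-2,"rx":0,"ry":0,"rz":0,"jaw":9.3},
    {"x":0,"y":0,"z":-4,"rx":0,"ry":0,"rz":0,"jaw":9.3},
    {"x":0,"y":0,"z":-4,"rx":0,"ry":0,"rz":0,"jaw":9.3},
    {"x":1.7,"y":1.6,"z":0,"rx":0,"ry":0,"rz":0,"jaw":9.3},
    {"x":3.5,"y":3.2,"z":0,"rx":0,"ry":0,"rz":0,"jaw":9.3},
    {"x":4,"y":3.7,"z":0,"rx":0,"ry":0,"rz":0,"jaw":9.3},
    {"x":4,"y":3.7,"z":0,"rx":0,"ry":0,"rz":0,"jaw":9.3},
    {"x":3,"y":2.8,"z":0,"rx":0,"ry":0,"rz":0,"jaw":9.3},
    {"x":1.5,"y":1.3,"z":0,"rx":0,"ry":0,"rz":0,"jaw":9.3},
    {"x":0,"y":0,"z":0,"rx":0,"ry":0,"rz":0.177,"jaw":9.3},
    {"x":0,"y":0,"z":0,"rx":0,"ry":0,"rz":0.177,"jaw":9.3},
    {"x":0,"y":0,"z":0,"rx":0,"ry":0,"rz":0.176,"jaw":9.3},
    {"x":0,"y":0,"z":0,"rx":0,"ry":0,"rz":0,"jaw":9.3},
    {"x":0,"y":0,"z":0,"rx":0,"ry":0,"rz":0,"jaw":9.3},
  ],
)

```text
clock: 13.6
ee_pos: [631.5, -138.4, 127.0]
ee_rot: [[0.865, -0.502, -0.0], [-0.502, -0.865, 0.0], [-0.0, 0.0, -1.0]]
ft_force: [0.1, -0.6, -0.4]
grip_width: 1.001
```

```bash
python3 - <<'E'
from fit import *
ps=[ctrl.read_camera("top"),ctrl.read_camera("scene")]
fit(ps,"thick_candle",(454.5,24.6),z0=5)
o=ctrl.observe();print(o["ee_pos"],o["joint_pos"].round(1))
E
```

```text
thick_candle [([453.38, 24.09], np.float64(0.078)), ([452.71, 22.8], np.float64(0.077)), ([453.21, 24.87], np.float64(0.07))]
[ 631.47740806 -138.39886693  127.07837781] [-14.6   4.7  91.4  -0.   83.8 105.7]
```

Thick candle upright in the dish. Now grasp the block candle.

servo_tool(
  increments=[
    {"x":0,"y":0,"z":2,"rx":0,"ry":0,"rz":0,"jaw":9.3},
    {"x":0,"y":0,"z":3.5,"rx":0,"ry":0,"rz":0,"jaw":9.3},
    {"x":0,"y":0,"z":3,"rx":0,"ry":0,"rz":0,"jaw":9.3},
    {"x":0,"y":0,"z":1.5,"rx":0,"ry":0,"rz":0,"jaw":9.3},
    {"x":0,"y":0,"z":0.7,"rx":0,"ry":0,"rz":0,"jaw":9.3},
    {"x":0,"y":0,"z":0,"rx":0,"ry":0,"rz":0,"jaw":7},
    {"x":0,"y":0,"z":0,"rx":0,"ry":0,"rz":0,"jaw":5},
    {"x":0,"y":0,"z":0,"rx":0,"ry":0,"rz":0,"jaw":3},
    {"x":0,"y":0,"z":0,"rx":0,"ry":0,"rz":0,"jaw":2.5},
    {"x":0,"y":0,"z":0,"rx":0,"ry":0,"rz":0,"jaw":2.5},
    {"x":0,"y":0,"z":0,"rx":0,"ry":0,"rz":0,"jaw":2.5},
    {"x":0,"y":0,"z":0,"rx":0,"ry":0,"rz":0,"jaw":2.5},
    {"x":0,"y":0,"z":0,"rx":0,"ry":0,"rz":0,"jaw":2.5},
  ],
)

```text
clock: 15.42
ee_pos: [631.6, -138.3, 20.2]
ee_rot: [[0.863, -0.505, 0.0], [-0.505, -0.863, 0.0], [0.0, -0.0, -1.0]]
ft_force: [1.4, 2.2, 0.9]
grip_width: 0.427
```

servo_tool(
  increments=[
    {"x":0,"y":0,"z":-1,"rx":0,"ry":0,"rz":0,"jaw":2.5},
    {"x":0,"y":0,"z":-2.5,"rx":0,"ry":0,"rz":0,"jaw":2.5},
    {"x":0,"y":0,"z":-3,"rx":0,"ry":0,"rz":0,"jaw":2.5},
    {"x":0,"y":0,"z":-2.5,"rx":0,"ry":0,"rz":0,"jaw":2.5},
    {"x":-1.2,"y":1.8,"z":0,"rx":0,"ry":0,"rz":0,"jaw":2.5},
    {"x":-2,"y":2.9,"z":0,"rx":0,"ry":0,"rz":0,"jaw":2.5},
    {"x":-2.5,"y":3.6,"z":0,"rx":0,"ry":0,"rz":0,"jaw":2.5},
    {"x":-2.5,"y":3.6,"z":0,"rx":0,"ry":0,"rz":0,"jaw":2.5},
    {"x":-2.2,"y":3.1,"z":0,"rx":0,"ry":0,"rz":0,"jaw":2.5},
    {"x":-1.3,"y":1.9,"z":0,"rx":0,"ry":0,"rz":0,"jaw":2.5},
    {"x":-0.7,"y":0.9,"z":0,"rx":0,"ry":0,"rz":0,"jaw":2.5},
    {"x":0,"y":0,"z":0,"rx":0,"ry":0,"rz":-0.1,"jaw":2.5},
    {"x":0,"y":0,"z":0,"rx":0,"ry":0,"rz":-0.16,"jaw":2.5},
    {"x":0,"y":0,"z":0,"rx":0,"ry":0,"rz":-0.16,"jaw":2.5},
    {"x":0,"y":0,"z":0,"rx":0,"ry":0,"rz":-0.16,"jaw":2.5},
    {"x":0,"y":0,"z":0,"rx":0,"ry":0,"rz":-0.16,"jaw":2.5},
    {"x":0,"y":0,"z":0,"rx":0,"ry":0,"rz":-0.16,"jaw":2.5},
    {"x":0,"y":0,"z":0,"rx":0,"ry":0,"rz":-0.1,"jaw":2.5},
    {"x":0,"y":0,"z":0,"rx":0,"ry":0,"rz":0,"jaw":2.5},
    {"x":0,"y":0,"z":0,"rx":0,"ry":0,"rz":0,"jaw":2.5},
  ],
)

```text
clock: 17.92
ee_pos: [434.7, -229.2, 110.0]
ee_rot: [[0.893, 0.451, -0.0], [0.451, -0.893, 0.0], [-0.0, -0.0, -1.0]]
ft_force: [-0.2, -0.0, -2.9]
grip_width: 0.433
```

servo_tool(
  increments=[
    {"x":0,"y":0,"z":1.5,"rx":0,"ry":0,"rz":0,"jaw":2.5},
    {"x":0,"y":0,"z":2.8,"rx":0,"ry":0,"rz":0,"jaw":2.5},
    {"x":0,"y":0,"z":2.3,"rx":0,"ry":0,"rz":0,"jaw":2.5},
    {"x":0,"y":0,"z":1.2,"rx":0,"ry":0,"rz":0,"jaw":2.5},
    {"x":0,"y":0,"z":0.4,"rx":0,"ry":0,"rz":0,"jaw":2.5},
    {"x":0,"y":0,"z":0,"rx":0,"ry":0,"rz":0,"jaw":2.5},
    {"x":0,"y":0,"z":0,"rx":0,"ry":0,"rz":0,"jaw":2.5},
  ],
)

```text
clock: 18.8
ee_pos: [434.9, -229.5, 28.8]
ee_rot: [[0.892, 0.453, 0.001], [0.453, -0.892, -0.001], [0.001, 0.001, -1.0]]
ft_force: [-0.0, 0.4, -3.1]
grip_width: 0.429
```

```bash
python3 - <<'E'
from h import *
o=ctrl.observe();c=o["ee_pos"];print(c,o["grip_width"]*93,o["ft_force"])
p=ctrl.read_camera("scene");im=p["image"][:,:,::-1].copy()
x0,y0=200,110
cv2.imwrite("pics/s7.png",cv2.resize(im[y0:y0+140,x0:x0+130],None,fx=4,fy=4))
E
```

```text
[ 434.85176389 -229.52899665   28.80967871] 39.86466670927152 [-0.0359376   0.39953759 -3.06060039]
```

View pics/s7.png

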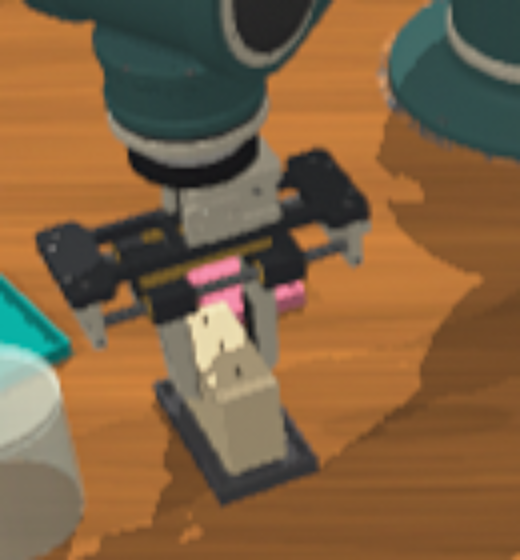

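The block hangs just above the tray. The near end looks fairly close to the rim, so I'll check its offset along the tray.

```bash
python3 - <<'E'
from h import *
p=ctrl.read_camera("scene");c=np.array([434.9,-229.5]);a=np.array([.892,.453]);b=np.array([.453,-.892])
q=lambda P:((proj(p,P)-[200,110]+.5)*4).round(0)
for s in(-20,20):
    print("block bottom/top front",q([*(c+45*a+s*b),5.6]),q([*(c+45*a+s*b),70.6]))
t=np.array([434.4,-229.2])
for s in(-34,34):print("tray outer front top",q([*(t+59*a+s*b),12]))
for u,v in((228,472),(288,457)):
    X=at(p,u/4+200-.125,v/4+110-.125,5.6)[:2]-c;print(X@a,X@b)
for u,v in((210,395),(275,372)):
    X=at(p,u/4+200-.125,v/4+110-.125,70.6)[:2]-c;print(X@a,X@b)
E
```

```text
block bottom/top front [288. 459.] [280. 384.]
block bottom/top front [230. 480.] [220. 405.]
tray outer front top [317. 458.]
tray outer front top [218. 493.]
39.426949598632646 18.4036864911618
44.80244674838695 -21.133355750427967
35.509774326914304 21.666272149064817
34.7067050936759 -22.189032673507906
```

The offset is a few mm at most, within the 11 mm clearance. Lower to contact.

servo_tool(
  increments=[
    {"x":0.15,"y":0,"z":0.2,"rx":0,"ry":0,"rz":0,"jaw":2.5},
    {"x":0,"y":0,"z":0.15,"rx":0,"ry":0,"rz":0,"jaw":2.5},
    {"x":0,"y":0,"z":0.1,"rx":0,"ry":0,"rz":0,"jaw":2.5},
    {"x":0,"y":0,"z":0.05,"rx":0,"ry":0,"rz":0,"jaw":2.5},
    {"x":0,"y":0,"z":0,"rx":0,"ry":0,"rz":0,"jaw":2.5},
    {"x":0,"y":0,"z":0,"rx":0,"ry":0,"rz":0,"jaw":2.5},
  ],
)

```text
clock: 19.65
ee_pos: [435.8, -228.6, 23.2]
ee_rot: [[0.892, 0.453, 0.0], [0.453, -0.892, 0.0], [0.0, 0.0, -1.0]]
ft_force: [-2.5, 2.2, 1.0]
grip_width: 0.429
```

servo_tool(
  increments=[
    {"x":0,"y":0,"z":0,"rx":0,"ry":0,"rz":0,"jaw":5},
    {"x":0,"y":0,"z":0,"rx":0,"ry":0,"rz":0,"jaw":7},
    {"x":0,"y":0,"z":0,"rx":0,"ry":0,"rz":0,"jaw":7},
    {"x":0,"y":0,"z":0,"rx":0,"ry":0,"rz":0,"jaw":7},
    {"x":0,"y":0,"z":0,"rx":0,"ry":0,"rz":0,"jaw":7},
    {"x":0,"y":0,"z":-1.5,"rx":0,"ry":0,"rz":0,"jaw":7},
    {"x":0,"y":0,"z":-4,"rx":0,"ry":0,"rz":0,"jaw":7},
    {"x":0,"y":0,"z":-4,"rx":0,"ry":0,"rz":0,"jaw":7},
    {"x":0,"y":0,"z":-2,"rx":0,"ry":0,"rz":0,"jaw":7},
    {"x":0,"y":0,"z":0,"rx":0,"ry":0,"rz":0.157,"jaw":7},
    {"x":0,"y":0,"z":0,"rx":0,"ry":0,"rz":0.157,"jaw":7},
    {"x":0,"y":0,"z":0,"rx":0,"ry":0,"rz":0.156,"jaw":7},
  ],
)

```text
clock: 21.15
ee_pos: [435.7, -228.5, 137.8]
ee_rot: [[1.0, -0.005, -0.0], [-0.005, -1.0, 0.0], [-0.0, -0.0, -1.0]]
ft_force: [0.2, 0.3, -0.1]
grip_width: 0.751
```

servo_tool(
  increments=[
    {"x":0.1,"y":-3,"z":0,"rx":0,"ry":0,"rz":0,"jaw":9.3},
    {"x":0.2,"y":-5.5,"z":0,"rx":0,"ry":0,"rz":0,"jaw":9.3},
    {"x":0.2,"y":-5.5,"z":0,"rx":0,"ry":0,"rz":0,"jaw":9.3},
    {"x":0.2,"y":-5.5,"z":0,"rx":0,"ry":0,"rz":0,"jaw":9.3},
    {"x":0.2,"y":-5.5,"z":0,"rx":0,"ry":0,"rz":0,"jaw":9.3},
    {"x":0.2,"y":-5.5,"z":0,"rx":0,"ry":0,"rz":0,"jaw":9.3},
    {"x":0.2,"y":-5.5,"z":0,"rx":0,"ry":0,"rz":0,"jaw":9.3},
    {"x":0.2,"y":-5.5,"z":0,"rx":0,"ry":0,"rz":0,"jaw":9.3},
    {"x":0.1,"y":-3.5,"z":0,"rx":0,"ry":0,"rz":0,"jaw":9.3},
    {"x":0.1,"y":-1.3,"z":0,"rx":0,"ry":0,"rz":0,"jaw":9.3},
    {"x":0,"y":0,"z":0,"rx":0,"ry":0,"rz":0,"jaw":9.3},
    {"x":0,"y":0,"z":0,"rx":0,"ry":0,"rz":0,"jaw":9.3},
  ],
)

```text
clock: 22.65
ee_pos: [452.9, 233.3, 138.0]
ee_rot: [[1.0, -0.001, -0.0], [-0.001, -1.0, -0.0], [-0.0, 0.0, -1.0]]
ft_force: [0.2, 0.2, 0.2]
grip_width: 0.999
```

```bash
python3 - <<'E'
from fit import *
ps=[ctrl.read_camera("top"),ctrl.read_camera("scene")]
fit(ps,"block_candle",(436,-229),.47,z0=3)
o=ctrl.observe();print(o["ee_pos"])
E
```

```text
block_candle [([435.95, -229.16, 0.47], np.float64(0.076)), ([436.0, -230.44, 0.47], np.float64(0.088)), ([436.76, -228.23, 0.47], np.float64(0.053))]
[452.98335971 233.6177894  138.18048138]
```

The block sits right in the tray. Now grasp the slim candle.

servo_tool(
  increments=[
    {"x":0,"y":0,"z":2,"rx":0,"ry":0,"rz":0,"jaw":9.3},
    {"x":0,"y":0,"z":3.5,"rx":0,"ry":0,"rz":0,"jaw":9.3},
    {"x":0,"y":0,"z":3.5,"rx":0,"ry":0,"rz":0,"jaw":9.3},
    {"x":0,"y":0,"z":2,"rx":0,"ry":0,"rz":0,"jaw":9.3},
    {"x":0,"y":0,"z":0.8,"rx":0,"ry":0,"rz":0,"jaw":9.3},
    {"x":0,"y":0,"z":0,"rx":0,"ry":0,"rz":0,"jaw":7},
    {"x":0,"y":0,"z":0,"rx":0,"ry":0,"rz":0,"jaw":5.5},
    {"x":0,"y":0,"z":0,"rx":0,"ry":0,"rz":0,"jaw":4.5},
    {"x":0,"y":0,"z":0,"rx":0,"ry":0,"rz":0,"jaw":3.5},
    {"x":0,"y":0,"z":0,"rx":0,"ry":0,"rz":0,"jaw":2.5},
    {"x":0,"y":0,"z":0,"rx":0,"ry":0,"rz":0,"jaw":2.5},
    {"x":0,"y":0,"z":0,"rx":0,"ry":0,"rz":0,"jaw":2.5},
    {"x":0,"y":0,"z":0,"rx":0,"ry":0,"rz":0,"jaw":2.5},
  ],
)

```text
clock: 24.48
ee_pos: [452.9, 234.4, 20.1]
ee_rot: [[1.0, -0.0, 0.0], [-0.0, -1.0, 0.0], [0.0, -0.0, -1.0]]
ft_force: [0.2, -0.2, 1.4]
grip_width: 0.425
```

servo_tool(
  increments=[
    {"x":0,"y":0,"z":-1,"rx":0,"ry":0,"rz":0,"jaw":2.5},
    {"x":0,"y":0,"z":-2.5,"rx":0,"ry":0,"rz":0,"jaw":2.5},
    {"x":0,"y":0,"z":-3,"rx":0,"ry":0,"rz":0,"jaw":2.5},
    {"x":0,"y":0,"z":-2.5,"rx":0,"ry":0,"rz":0,"jaw":2.5},
    {"x":2,"y":1,"z":0,"rx":0,"ry":0,"rz":0,"jaw":2.5},
    {"x":3.5,"y":1.7,"z":0,"rx":0,"ry":0,"rz":0,"jaw":2.5},
    {"x":4,"y":2,"z":0,"rx":0,"ry":0,"rz":0,"jaw":2.5},
    {"x":4,"y":2,"z":0,"rx":0,"ry":0,"rz":0,"jaw":2.5},
    {"x":3.5,"y":1.7,"z":0,"rx":0,"ry":0,"rz":0,"jaw":2.5},
    {"x":2.3,"y":1.1,"z":0,"rx":0,"ry":0,"rz":0,"jaw":2.5},
    {"x":1.2,"y":0.6,"z":0,"rx":0,"ry":0,"rz":0,"jaw":2.5},
    {"x":0,"y":0,"z":1.5,"rx":0,"ry":0,"rz":0,"jaw":2.5},
    {"x":0,"y":0,"z":2.5,"rx":0,"ry":0,"rz":0,"jaw":2.5},
    {"x":0,"y":0,"z":2,"rx":0,"ry":0,"rz":0,"jaw":2.5},
    {"x":0,"y":0,"z":1.2,"rx":0,"ry":0,"rz":0,"jaw":2.5},
    {"x":0,"y":0,"z":0.6,"rx":0,"ry":0,"rz":0,"jaw":2.5},
    {"x":0,"y":0,"z":0,"rx":0,"ry":0,"rz":0,"jaw":2.5},
    {"x":0,"y":0,"z":0,"rx":0,"ry":0,"rz":0,"jaw":2.5},
  ],
)

```text
clock: 26.72
ee_pos: [658.2, 133.5, 32.9]
ee_rot: [[1.0, 0.0, 0.001], [0.0, -1.0, 0.0], [0.001, -0.0, -1.0]]
ft_force: [-0.2, -0.2, -1.2]
grip_width: 0.426
```

```bash
python3 - <<'E'
from h import *
o=ctrl.observe();c=o["ee_pos"];print(c,o["grip_width"]*93,o["ft_force"])
p=ctrl.read_camera("scene");im=p["image"][:,:,::-1].copy()
x0,y0=335,190
cv2.imwrite("pics/s8.png",cv2.resize(im[y0:y0+130,x0:x0+140],None,fx=4,fy=4))
E
```

```text
[658.21552487 133.47417447  32.85796024] 39.6157667365324 [-0.17187113 -0.20833532 -1.22383827]
```

View pics/s8.png

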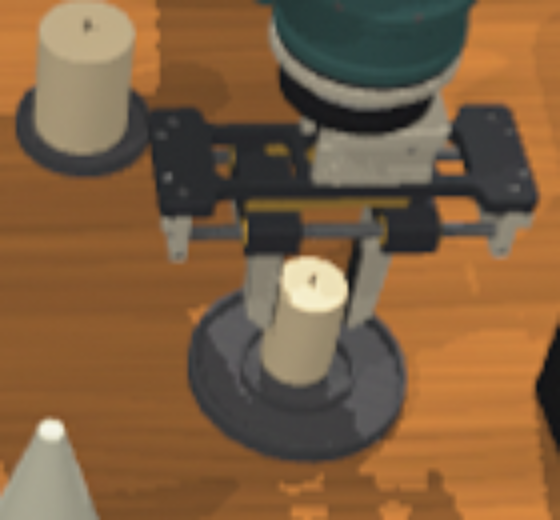

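Slim candle is over the inner ring. Lower to contact.

servo_tool(
  increments=[
    {"x":0,"y":0,"z":0.2,"rx":0,"ry":0,"rz":0,"jaw":2.5},
    {"x":0,"y":0,"z":0.15,"rx":0,"ry":0,"rz":0,"jaw":2.5},
    {"x":0,"y":0,"z":0.1,"rx":0,"ry":0,"rz":0,"jaw":2.5},
    {"x":0,"y":0,"z":0.05,"rx":0,"ry":0,"rz":0,"jaw":2.5},
    {"x":0,"y":0,"z":0,"rx":0,"ry":0,"rz":0,"jaw":2.5},
    {"x":0,"y":0,"z":0,"rx":0,"ry":0,"rz":0,"jaw":2.5},
  ],
)

```text
clock: 27.52
ee_pos: [657.8, 133.4, 27.1]
ee_rot: [[1.0, 0.0, 0.0], [0.0, -1.0, 0.0], [0.0, -0.0, -1.0]]
ft_force: [0.6, 0.6, 0.0]
grip_width: 0.427
```

servo_tool(
  increments=[
    {"x":0,"y":0,"z":0.08,"rx":0,"ry":0,"rz":0,"jaw":2.5},
    {"x":0,"y":0,"z":0.05,"rx":0,"ry":0,"rz":0,"jaw":2.5},
    {"x":0,"y":0,"z":0,"rx":0,"ry":0,"rz":0,"jaw":2.5},
    {"x":0,"y":0,"z":0,"rx":0,"ry":0,"rz":0,"jaw":2.5},
  ],
)

```text
clock: 28.02
ee_pos: [658.0, 133.4, 26.1]
ee_rot: [[1.0, 0.0, 0.0], [0.0, -1.0, 0.0], [0.0, -0.0, -1.0]]
ft_force: [-1.3, -1.6, 5.0]
grip_width: 0.425
```

servo_tool(
  increments=[
    {"x":0,"y":0,"z":0,"rx":0,"ry":0,"rz":0,"jaw":5},
    {"x":0,"y":0,"z":0,"rx":0,"ry":0,"rz":0,"jaw":7},
    {"x":0,"y":0,"z":0,"rx":0,"ry":0,"rz":0,"jaw":7},
    {"x":0,"y":0,"z":0,"rx":0,"ry":0,"rz":0,"jaw":7},
    {"x":0,"y":0,"z":-2,"rx":0,"ry":0,"rz":0,"jaw":7},
    {"x":0,"y":0,"z":-4,"rx":0,"ry":0,"rz":0,"jaw":7},
    {"x":0,"y":0,"z":-4.5,"rx":0,"ry":0,"rz":0,"jaw":7},
    {"x":0,"y":0,"z":-4,"rx":0,"ry":0,"rz":0,"jaw":7},
    {"x":-1.1,"y":3.6,"z":0,"rx":0,"ry":0,"rz":0,"jaw":7},
    {"x":-1.6,"y":5.2,"z":0,"rx":0,"ry":0,"rz":0,"jaw":7},
    {"x":-1.6,"y":5.2,"z":0,"rx":0,"ry":0,"rz":0,"jaw":7},
    {"x":-1.6,"y":5.2,"z":0,"rx":0,"ry":0,"rz":0,"jaw":7},
    {"x":-1.6,"y":5.2,"z":0,"rx":0,"ry":0,"rz":0,"jaw":7},
    {"x":-1.6,"y":5.2,"z":0,"rx":0,"ry":0,"rz":0,"jaw":7},
    {"x":-1.6,"y":5.2,"z":0,"rx":0,"ry":0,"rz":0,"jaw":7},
    {"x":-1.6,"y":5.2,"z":0,"rx":0,"ry":0,"rz":0,"jaw":7},
    {"x":-1.6,"y":5.2,"z":0,"rx":0,"ry":0,"rz":0,"jaw":7},
    {"x":-1.5,"y":4.8,"z":0,"rx":0,"ry":0,"rz":0,"jaw":7},
    {"x":0,"y":0,"z":0,"rx":0,"ry":0,"rz":0,"jaw":7},
    {"x":0,"y":0,"z":0,"rx":0,"ry":0,"rz":0,"jaw":7},
  ],
)

```text
clock: 30.52
ee_pos: [503.9, -366.5, 171.8]
ee_rot: [[1.0, -0.0, 0.001], [-0.0, -1.0, -0.0], [0.001, 0.0, -1.0]]
ft_force: [0.1, 0.2, -0.1]
grip_width: 0.753
```

```bash
python3 - <<'E'
from fit import *
ps=[ctrl.read_camera("top"),ctrl.read_camera("scene")]
fit(ps,"slim_candle",(658,133.5),z0=6); fit(ps[1:],"cloche",(503.4,-366.5))
o=ctrl.observe();print(o["ee_pos"])
E
```

```text
slim_candle [([656.92, 132.71], np.float64(0.085)), ([656.39, 131.28], np.float64(0.075)), ([655.86, 133.7], np.float64(0.062))]
cloche [([503.24, -366.34], np.float64(0.041))]
[ 504.2536262  -365.78265338  171.06522786]
```

Slim candle is placed. Approach the cloche's knob.

servo_tool(
  increments=[
    {"x":0,"y":0,"z":2.5,"rx":0,"ry":0,"rz":0,"jaw":7},
    {"x":0,"y":0,"z":2.5,"rx":0,"ry":0,"rz":0,"jaw":7},
    {"x":0,"y":0,"z":1.5,"rx":0,"ry":0,"rz":0,"jaw":7},
    {"x":0,"y":0,"z":0.7,"rx":0,"ry":0,"rz":0,"jaw":7},
    {"x":0,"y":0,"z":0,"rx":0,"ry":0,"rz":0,"jaw":7},
    {"x":0,"y":0,"z":0,"rx":0,"ry":0,"rz":0,"jaw":7},
  ],
)

```text
clock: 31.52
ee_pos: [504.2, -366.8, 99.7]
ee_rot: [[1.0, 0.0, 0.001], [0.0, -1.0, -0.001], [0.001, 0.001, -1.0]]
ft_force: [0.7, 0.5, 0.3]
grip_width: 0.752
```

```bash
python3 - <<'E'
from h import *
o=ctrl.observe();c=o["ee_pos"];print(c,o["grip_width"]*93,o["ft_force"])
p=ctrl.read_camera("scene");im=p["image"][:,:,::-1].copy()
x0,y0=145,130
im=cv2.resize(im[y0:y0+130,x0:x0+120],None,fx=4,fy=4)
for d in(-35,35):
    u=(proj(p,c+[0,d,15])-[x0,y0]+.5)*4;cv2.circle(im,tuple(u.astype(int)),2,(0,0,255),-1)
for z in(98,128):
    u=(proj(p,[503.4,-366.5,z])-[x0,y0]+.5)*4;cv2.circle(im,tuple(u.astype(int)),2,(0,255,0),-1)
cv2.imwrite("pics/s9.png",im)
E
```

```text
[ 504.17955636 -366.8245572    99.6922835 ] 69.92063702791575 [0.74757471 0.46484098 0.33325748]
```

View pics/s9.png

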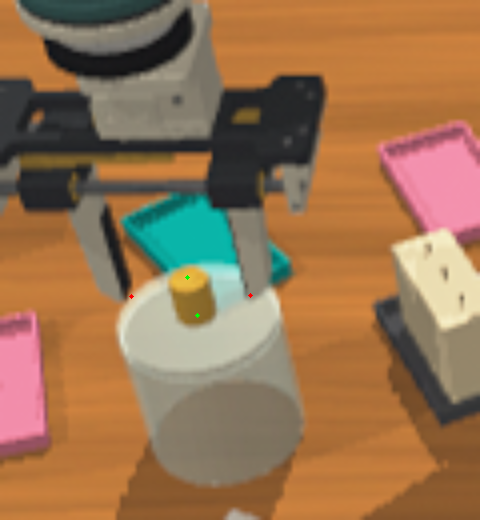

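The tips (row ~296) match the reported z + 15 model and straddle the knob at (190,295). Descend 8 mm and close gently.

servo_tool(
  increments=[
    {"x":-0.05,"y":-0.1,"z":0.4,"rx":0,"ry":0,"rz":0,"jaw":7},
    {"x":0,"y":0,"z":0.4,"rx":0,"ry":0,"rz":0,"jaw":6},
    {"x":0,"y":0,"z":0,"rx":0,"ry":0,"rz":0,"jaw":5},
    {"x":0,"y":0,"z":0,"rx":0,"ry":0,"rz":0,"jaw":4},
    {"x":0,"y":0,"z":0,"rx":0,"ry":0,"rz":0,"jaw":3.3},
    {"x":0,"y":0,"z":0,"rx":0,"ry":0,"rz":0,"jaw":2.8},
    {"x":0,"y":0,"z":0,"rx":0,"ry":0,"rz":0,"jaw":2.4},
    {"x":0,"y":0,"z":0,"rx":0,"ry":0,"rz":0,"jaw":1.5},
    {"x":0,"y":0,"z":0,"rx":0,"ry":0,"rz":0,"jaw":1},
    {"x":0,"y":0,"z":0,"rx":0,"ry":0,"rz":0,"jaw":1},
    {"x":0,"y":0,"z":0,"rx":0,"ry":0,"rz":0,"jaw":1},
  ],
)

```text
clock: 32.95
ee_pos: [503.3, -365.7, 90.8]
ee_rot: [[1.0, -0.0, 0.0], [-0.0, -1.0, -0.0], [0.0, 0.0, -1.0]]
ft_force: [0.7, -0.9, 0.3]
grip_width: 0.248
```

Knob gripped (23 mm). Lift and carry to above the stand.

servo_tool(
  increments=[
    {"x":0,"y":0,"z":-0.5,"rx":0,"ry":0,"rz":0,"jaw":1},
    {"x":0,"y":0,"z":-1.5,"rx":0,"ry":0,"rz":0,"jaw":1},
    {"x":0,"y":0,"z":-2.5,"rx":0,"ry":0,"rz":0,"jaw":1},
    {"x":0,"y":0,"z":-3,"rx":0,"ry":0,"rz":0,"jaw":1},
    {"x":0,"y":0,"z":-3,"rx":0,"ry":0,"rz":0,"jaw":1},
    {"x":0,"y":0,"z":-2,"rx":0,"ry":0,"rz":0,"jaw":1},
    {"x":0,"y":0,"z":-0.5,"rx":0,"ry":0,"rz":0,"jaw":1},
    {"x":0.6,"y":-2,"z":0,"rx":0,"ry":0,"rz":0,"jaw":1},
    {"x":1.1,"y":-3.5,"z":0,"rx":0,"ry":0,"rz":0,"jaw":1},
    {"x":1.4,"y":-4.5,"z":0,"rx":0,"ry":0,"rz":0,"jaw":1},
    {"x":1.55,"y":-5,"z":0,"rx":0,"ry":0,"rz":0,"jaw":1},
    {"x":1.55,"y":-5,"z":0,"rx":0,"ry":0,"rz":0,"jaw":1},
    {"x":1.55,"y":-5,"z":0,"rx":0,"ry":0,"rz":0,"jaw":1},
    {"x":1.55,"y":-5,"z":0,"rx":0,"ry":0,"rz":0,"jaw":1},
    {"x":1.55,"y":-5,"z":0,"rx":0,"ry":0,"rz":0,"jaw":1},
    {"x":1.55,"y":-5,"z":0,"rx":0,"ry":0,"rz":0,"jaw":1},
    {"x":1.25,"y":-4,"z":0,"rx":0,"ry":0,"rz":0,"jaw":1},
    {"x":0.95,"y":-3,"z":0,"rx":0,"ry":0,"rz":0,"jaw":1},
    {"x":0.6,"y":-2,"z":0,"rx":0,"ry":0,"rz":0,"jaw":1},
    {"x":0.3,"y":-0.95,"z":0,"rx":0,"ry":0,"rz":0,"jaw":1},
  ],
)

```text
clock: 35.45
ee_pos: [658.1, 135.0, 220.0]
ee_rot: [[1.0, 0.001, -0.001], [0.001, -1.0, -0.0], [-0.001, 0.0, -1.0]]
ft_force: [-0.9, 0.2, -3.1]
grip_width: 0.247
```

servo_tool(
  increments=[
    {"x":0,"y":0,"z":0,"rx":0,"ry":0,"rz":0,"jaw":1},
    {"x":0,"y":0,"z":0,"rx":0,"ry":0,"rz":0,"jaw":1},
    {"x":0,"y":0,"z":0,"rx":0,"ry":0,"rz":0,"jaw":1},
  ],
)

```text
clock: 35.83
ee_pos: [658.3, 133.1, 221.0]
ee_rot: [[1.0, -0.001, 0.0], [-0.001, -1.0, -0.0], [0.0, 0.0, -1.0]]
ft_force: [-0.5, 1.5, -2.7]
grip_width: 0.249
```

```bash
python3 - <<'E'
from fit import *
o=ctrl.observe();c=o["ee_pos"];print(c,o["grip_width"]*93,o["ft_force"],o["ft_torque"])
p=ctrl.read_camera("scene")
M["cloche"]=[cyl(96,0,98)]
fit([p],"cloche",(658,133),z0=c[2]-90.8)
cv2.imwrite("pics/s10.png",cv2.resize(p["image"][150:310,320:480,::-1],None,fx=3.5,fy=3.5))
E
```

```text
[658.28109007 133.07738521 220.96092511] 23.17109916482693 [-0.48318978  1.46592931 -2.73785064] [0.0370905  0.03953073 0.02761729]
cloche missing in a viewTraceback (most recent call last):
  File "<stdin>", line 5, in <module>
  File "fit.py", line 37, in fit
    r=minimize(cost,x0,args=(mm,),method="Nelder-Mead",options=dict(initial_simplex=sx,xatol=.1,fatol=1e-4,maxfev=90))
    res = _minimize_neldermead(fun, x0, args, callback, bounds=bounds,
                               **options)
    fsim[k] = func(sim[k])
              ~~~~^^^^^^^^
    fx = function(np.copy(x), *(wrapper_args + args))
  File "fit.py", line 30, in cost
    return t/len(mm)
           ~^~~~~~~~
ZeroDivisionError: division by zero
```

```bash
sed -i 's/def pick(p,name,guess):/def pick(p,name,guess,z=20):/; s/\[\*guess,20\]/[*guess,z]/; s/pick(p,name,g\[:2\])/pick(p,name,g[:2],z0+20)/' fit.py
python3 - <<'E'
from fit import *
c=ctrl.observe()["ee_pos"];print(c)
p=ctrl.read_camera("scene")
cv2.imwrite("pics/s10.png",cv2.resize(p["image"][150:310,320:480,::-1],None,fx=3.5,fy=3.5))
for r in ctrl.trace(p,"cloche"): print(r["conf"],r["bbox"])
M["cloche"]=[cyl(96,0,98)]
fit([p],"cloche",(658,133),z0=c[2]-70.8-20)
E
```

```text
[658.32297728 133.32626794 220.93192934]
0.95 [423.4, 230.5, 53.5, 63.8]
cloche [([658.45, 132.88], np.float64(0.094))]
```

View pics/s10.png

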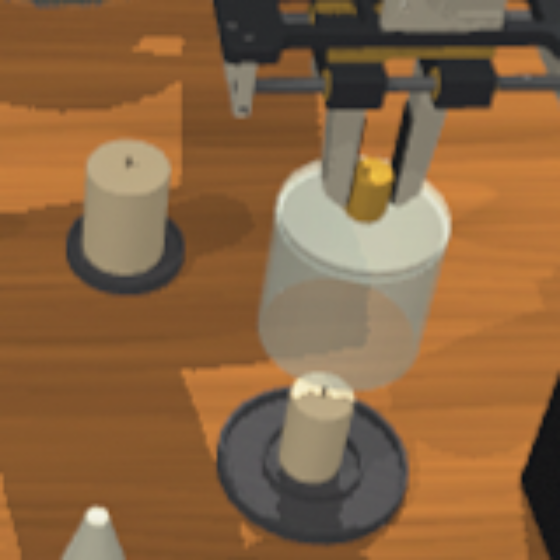

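The cloche hangs upright over the stand, within 1 mm by the fit. Lower it.

servo_tool(
  increments=[
    {"x":0,"y":0,"z":0.8,"rx":0,"ry":0,"rz":0,"jaw":1},
    {"x":0,"y":0,"z":1.6,"rx":0,"ry":0,"rz":0,"jaw":1},
    {"x":0,"y":0,"z":2,"rx":0,"ry":0,"rz":0,"jaw":1},
    {"x":0,"y":0,"z":2,"rx":0,"ry":0,"rz":0,"jaw":1},
    {"x":0,"y":0,"z":2,"rx":0,"ry":0,"rz":0,"jaw":1},
    {"x":0,"y":0,"z":1.6,"rx":0,"ry":0,"rz":0,"jaw":1},
    {"x":0,"y":0,"z":1,"rx":0,"ry":0,"rz":0,"jaw":1},
    {"x":0,"y":0,"z":0.6,"rx":0,"ry":0,"rz":0,"jaw":1},
    {"x":0,"y":0,"z":0.3,"rx":0,"ry":0,"rz":0,"jaw":1},
    {"x":0,"y":0,"z":0,"rx":0,"ry":0,"rz":0,"jaw":1},
    {"x":0,"y":0,"z":0,"rx":0,"ry":0,"rz":0,"jaw":1},
    {"x":0,"y":0,"z":0,"rx":0,"ry":0,"rz":0,"jaw":1},
  ],
)

```text
clock: 37.58
ee_pos: [658.5, 133.9, 102.1]
ee_rot: [[1.0, -0.0, 0.0], [-0.0, -1.0, 0.0], [0.0, -0.0, -1.0]]
ft_force: [0.7, 0.7, -2.8]
grip_width: 0.249
```

servo_tool(
  increments=[
    {"x":0,"y":0,"z":0.2,"rx":0,"ry":0,"rz":0,"jaw":1},
    {"x":0,"y":0,"z":0.15,"rx":0,"ry":0,"rz":0,"jaw":1},
    {"x":0,"y":0,"z":0.1,"rx":0,"ry":0,"rz":0,"jaw":1},
    {"x":0,"y":0,"z":0.05,"rx":0,"ry":0,"rz":0,"jaw":1},
    {"x":0,"y":0,"z":0,"rx":0,"ry":0,"rz":0,"jaw":1},
    {"x":0,"y":0,"z":0,"rx":0,"ry":0,"rz":0,"jaw":1},
  ],
)

```text
clock: 38.33
ee_pos: [658.4, 133.9, 96.8]
ee_rot: [[1.0, -0.0, 0.0], [-0.0, -1.0, 0.0], [0.0, -0.0, -1.0]]
ft_force: [-0.6, 0.2, -0.8]
grip_width: 0.251
```

servo_tool(
  increments=[
    {"x":0,"y":0,"z":0.05,"rx":0,"ry":0,"rz":0,"jaw":1},
    {"x":0,"y":0,"z":0,"rx":0,"ry":0,"rz":0,"jaw":1},
    {"x":0,"y":0,"z":0,"rx":0,"ry":0,"rz":0,"jaw":1},
  ],
)

```text
clock: 38.7
ee_pos: [658.5, 133.9, 96.8]
ee_rot: [[1.0, 0.0, 0.001], [0.0, -1.0, 0.0], [0.001, -0.0, -1.0]]
ft_force: [-2.8, -0.0, 6.1]
grip_width: 0.253
```

Contact came exactly at the stand's floor height. Release, rise and back away.

servo_tool(
  increments=[
    {"x":0,"y":0,"z":0,"rx":0,"ry":0,"rz":0,"jaw":3},
    {"x":0,"y":0,"z":0,"rx":0,"ry":0,"rz":0,"jaw":4.5},
    {"x":0,"y":0,"z":0,"rx":0,"ry":0,"rz":0,"jaw":6},
    {"x":0,"y":0,"z":0,"rx":0,"ry":0,"rz":0,"jaw":6},
    {"x":0,"y":0,"z":0,"rx":0,"ry":0,"rz":0,"jaw":6},
    {"x":0,"y":0,"z":-1.5,"rx":0,"ry":0,"rz":0,"jaw":6},
    {"x":0,"y":0,"z":-3,"rx":0,"ry":0,"rz":0,"jaw":6},
    {"x":0,"y":0,"z":-4,"rx":0,"ry":0,"rz":0,"jaw":6},
    {"x":0,"y":0,"z":-4,"rx":0,"ry":0,"rz":0,"jaw":6},
    {"x":-3,"y":-3,"z":0,"rx":0,"ry":0,"rz":0,"jaw":6},
    {"x":-4,"y":-4,"z":0,"rx":0,"ry":0,"rz":0,"jaw":6},
    {"x":-4,"y":-4,"z":0,"rx":0,"ry":0,"rz":0,"jaw":6},
    {"x":-2,"y":-2,"z":0,"rx":0,"ry":0,"rz":0,"jaw":6},
    {"x":0,"y":0,"z":0,"rx":0,"ry":0,"rz":0,"jaw":6},
    {"x":0,"y":0,"z":0,"rx":0,"ry":0,"rz":0,"jaw":6},
  ],
)

```text
clock: 40.58
ee_pos: [528.8, 263.6, 222.0]
ee_rot: [[1.0, -0.0, 0.001], [-0.0, -1.0, 0.0], [0.001, -0.0, -1.0]]
ft_force: [-0.3, -0.1, 0.2]
grip_width: 0.645
```

```bash
python3 - <<'E'
from fit import *
ps=[ctrl.read_camera("top"),ctrl.read_camera("scene")]
cv2.imwrite("pics/f.png",ps[1]["image"][:,:,::-1])
fit(ps,"cloche",(658,133.7),z0=6)
for t in("carton","tree","lantern"):
  for p in ps:
    r=ctrl.pinpoint(p,t)
    if r: print(t,np.round(r[0]["location"],1))
o=ctrl.observe();print(o["ee_pos"],o["dq"].round(2))
E
```

```text
cloche missing in a view
cloche [([657.72, 132.88], np.float64(0.027))]
carton [199.5 194.9]
carton [487.6 297.1]
tree [308.1 162.2]
tree [348.2 331.2]
lantern [404.8 186.8]
lantern [212.4 300.2]
[528.46159389 263.73911157 221.17746711] [ 0.03 -0.12 -0.01  0.13  0.02 -0.05]
```

View pics/f.png

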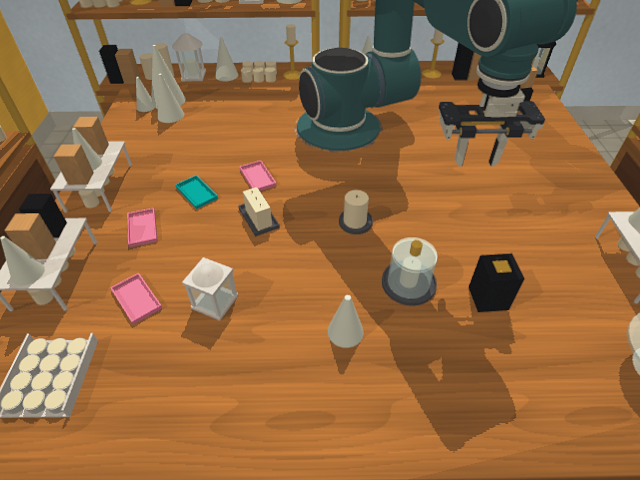

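The final picture shows the thick candle in the dish (355,211), the block in the black tray (258,210), and the cloche over the slim candle on the stand (411,270). The carton, tree and lantern are where they were, and the arm is clear.

```bash
python3 -c "
from station import ctrl
print(ctrl.sign_off())"
```

```text
the job is handed in; nothing more can be done
None
```

The display is dressed and handed in at about 41 s, in the order asked. The thick candle is in the round dish, the block candle in the black tray, and the slim candle in the stand's inner ring with the cloche over it. I lowered each piece onto its floor in small steps, felt light contact (about 1–6 N on the wrist reading), then released.

**Last checks**
- **Positions:** model fits put all four pieces within about 2 mm of their targets, against at least 10 mm of room. The candles were fitted from both cameras just after each was placed. The cloche was fitted from the scene camera only, because the top view did not find it.
- **Heights:** the thick candle, block and cloche met their floors within 0.1 mm of the predicted height. The slim candle showed clear contact there too.
- **Bystanders:** the carton, tree and lantern look unmoved in the final picture. The networks' points for them shifted by up to about 4 px, within their usual scatter.

**What disagreed**
- **Fingertip height:** in the scene camera the fingertips sat about 32 mm higher than the reported tool position and the 17 mm tip distance imply. I went by the picture, and the grasps and landings agreed with it.
- **Slim candle:** I did not re-measure it after the cloche went over it, but it shows upright through the glass.

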